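Bring a scored acrylic screen to the breaking edge

TASK

Slide the scored amber acrylic sheet over the dark granite slab with your fingertips until its white score line lies right along the slab's far edge (the long edge away from the robot), so that just the narrow strip beyond the line overhangs, square to the edge and ready to be snapped off. Only push it: it stays flat on the slab and is never lifted. Leave the cutter, the steel rule, the tube, the beaker and the jar where they are.

Things in the scene. Friction and masses are not known exactly. Their poses are not given: they have to be found in the camera images.
- sheet: Loose opaque amber acrylic sheet, 130 (x) x 120 (y) x 6 mm, 0.1 kg, flat on the slab. Origin: centre of underside, z up; x points to the end that is to overhang. White score line 2 mm wide along y at x = +25 mm, i.e. 40 mm from the +x end. Starts wholly on the slab, turned up to 17 degrees from square, line about 65 to 110 mm short of the edge. Slides at under 2 N, stops when the push stops.
- line_left (a point): Left (+y) end of the score line, on the sheet's top face; sheet frame (25, 60, 6) mm.
- line_right (a point): Right (-y) end of the score line, on the sheet's top face; sheet frame (25, -60, 6) mm.
- slab: Fixed dark grey granite slab on four short rubber feet, 250 (x) x 320 (y) mm, flat top 40 mm above the bench. Origin: centre of its underside on the bench; x points away from the robot at right angles to the far edge, y along that edge, z up.
- edge (a point): Middle of the slab's far (+x) top edge, slab frame (125, 0, 40) mm; axes as the slab's: x straight out over the edge, y along it, z up. The score line is to lie along this edge.
- cutter: Bystander: yellow and black plastic-scoring cutter, 155 x 21 x 14 mm, lying along x on the slab near its left side. Origin at underside, 5 mm behind mid-length.
- rule: Bystander: steel rule 165 x 22 x 2 mm, lying along x on the slab near its right side. Origin: centre of underside.
- tube: Bystander: self-standing 50 ml tube with red cap, 34 mm diameter, 116 mm tall, on the bench right of the slab. Origin: centre of underside.
- beaker: Bystander: glass beaker, 68 mm diameter, 92 mm tall, on the bench left of the slab. Origin: centre of underside.
- jar: Bystander: amber glass jar with white cap, 52 mm diameter, 75 mm tall, on the bench right of the slab. Origin: centre of underside.
There are look-alikes about, which are no part of the job. What is meant by the sheet is not purple or turquoise, and is the smaller of those in its own colour.

How it is judged:
By the outcome, as a careful person would: the job done as asked, in the order asked, and still so for the second after the job is handed in, with the robot touching nothing.
It also fails if it takes over 35 s, if anything falls off the work surface, if the arm or the gripper's body presses on something with over 40 N, if the wrist force passes 120 N, or if a joint passes its speed limit or range.

ROBOT

A 7-joint arm with a two-finger parallel gripper is mounted at the origin on the work surface. World frame = base frame: x ahead of the robot, y to its left, z up, the work surface at z = 0. Lengths are in m, angles in rad, forces in N, time in s.
With the tool pointing down it reaches from about 0.35 to 0.9 m from the base axis. Payload 19.9 kg.
Tool frame: the origin (TCP) lies midway between the tips of the shut fingers; the grasp point (between the pads) lies 19 mm behind it; z points along the fingers, y is the line along which they close (so a half turn about z gives the same grasp; the last joint's range is limited). The gripper opens to 94 mm and grips with 3 to 60 N. Pads are 16 mm wide; open, the fingers measure 119 mm over their backs; the gripper's body (75 mm by 177 mm) begins 78 mm behind the grasp point.
Start: joints at [1.294, 0.417, -0.01, 1.614, 0.005, 1.111, -0.053], TCP at [0.146, -0.608, 0.205] pointing down, gripper open.
Joint ranges: [-2.81, 2.81], [-0.39, 2.02], [-1.27, 1.25], [0.06, 2.57], [-1.19, 4.33], [0.19, 2], [-2.82, 2.82]. Speed limits (rad/s): [1.89, 1.89, 2.39, 2.39, 3.01, 3.01, 3.01].

INTERFACE

Orientations are given as a rotation vector (axis times angle).
In Python, from cell import ctrl gives the robot as it stands.
- The arm moves only by the tool servo_tool, never from a script. Its argument "steps" is a list of rows, each a list of 6 numbers: the shift along the tool's x, y, z in mm, then the turn, a rotation vector about the tool's x, y, z in degrees. In form: [[x, y, z, ax, ay, az], ...]. A call has 1 to 20 rows; each row is the pose to reach, as a shift and turn from the pose commanded when the call began, along the tool's axes at that moment; what a row does not reach only later rows make up. A row lasts 1/10 s, in which the tool goes at most 50 mm and 8.59 degrees, less where a joint would pass 70% of its speed; a pose out of reach is approached as far as the arm can. A call with a gripper value outside its range is refused whole. "hand" is the opening in per cent of the stroke, from 0 (shut) to 100 (fully open), set as the call begins (left out, the last holds). The fingers move at their own pace and stop on an object; the grip force is fixed at half the most. Time passes only in rows, so rows that repeat a pose let the fingers close. It gives the time, the measured TCP pose, the force, the opening and the grip force at its end, in the units of the state.
- ctrl.read_state(): the state, without advancing time (a new reading comes with each control period).
- ctrl.get_image(name): name is "scene" or "top"; returns the picture (480x640x3 uint8, blue, green, red); there is no depth.
- ctrl.camera_model(name): a dict with "camera_matrix" (3x3 intrinsics, pixels), "D" ([k1, k2, p1, p2, k3] as OpenCV has them; the pictures are not rectified), "extrinsics" (4x4, takes a point from world to camera coordinates). Camera axes: x right, y down, z forward; pixel columns grow to the right and rows downward; lengths in m; the calibration is good to about 2 mm. A picture is of the moment at which its call begins. camera_model takes no time and is no camera call.
- ctrl.hand_in(): hands the job in; it is judged then, once.
The state is a dict: "time": time; "q": joint angles; "joint_vel": joint speeds; "tau": joint torques, N m; "eef_pos": TCP position; "tool_rot": TCP orientation; "contact_force": force on the tool from outside, world axes, zero at the start; "wrist_torque": the same for the moment, N m; "finger_gap": opening from 0.0 (shut) to 1.0 (fully open); "grip_force": force on a finger pad.
Only numpy, scipy, OpenCV 4.12 (cv2) and the standard library are available. Lean on these libraries where they do the work, as an engineer would, in place of code of your own. Each camera call takes 0.05 s, during which the arm holds its last target. There are 200 camera calls.

## Working session

There is one attempt and no reset: what is moved stays moved. The work goes in short steps, Python scripts to look and compute and a tool call to move; the robot and the scene stay as the last step left them, time stands still between calls to the robot, and variables do not carry over. Pictures are saved under pics/ and viewed, at most 10 in all, crops included, and the job is handed in when it is done.

Besides the shell and the picture viewer there is one more tool, called after "Emit:" in YAML: its name, and indented under it one key for each argument. servo_tool: Moves the arm, as the interface text tells. Its arguments: {"type":"object","properties":{"steps":{"type":"array","items":{"type":"array","items":{"type":"number"}}},"hand":{"type":"number"}},"required":["steps"]}

```bash
mkdir -p pics; python3 - <<'E'
from cell import ctrl
import cv2
for n in("scene","top"):
    cv2.imwrite(f"pics/{n}0.png",ctrl.get_image(n))
    m=ctrl.camera_model(n);print(m)
s=ctrl.read_state();print({k:s[k] for k in("time","eef_pos","tool_rot","contact_force","finger_gap")})
E
```

```text
{'camera_matrix': array([[549.69301765,   0.        , 319.82923817],
       [  0.        , 549.69301765, 245.97270152],
       [  0.        ,   0.        ,   1.        ]]), 'D': array([-0.0834519,  0.       ,  0.       ,  0.       ,  0.       ]), 'extrinsics': array([[ 0.88949434,  0.45693791, -0.00274952, -0.41669543],
       [ 0.36516786, -0.71444233, -0.59684554, -0.11287389],
       [-0.27468573,  0.5298867 , -0.80235144,  1.27932205],
       [ 0.        ,  0.        ,  0.        ,  1.        ]])}
{'camera_matrix': array([[594.66914037,   0.        , 311.99302092],
       [  0.        , 594.66914037, 233.95622524],
       [  0.        ,   0.        ,   1.        ]]), 'D': array([0.04179317, 0.        , 0.        , 0.        , 0.        ]), 'extrinsics': array([[ 0.01277831, -0.9997992 ,  0.01543617,  0.03258038],
       [-0.99846438, -0.01359041, -0.0537046 ,  0.44742235],
       [ 0.0539036 , -0.01472621, -0.99843755,  1.23777546],
       [ 0.        ,  0.        ,  0.        ,  1.        ]])}
{'time': 0.1, 'eef_pos': array([ 0.14591344, -0.6073895 ,  0.20488393]), 'tool_rot': array([-3.11874668e+00, -3.69440519e-01,  3.25244719e-04]), 'contact_force': array([ 0.10876339,  0.40174377, -0.02342069]), 'finger_gap': 1.0010374341749444}
```

View pics/scene0.png

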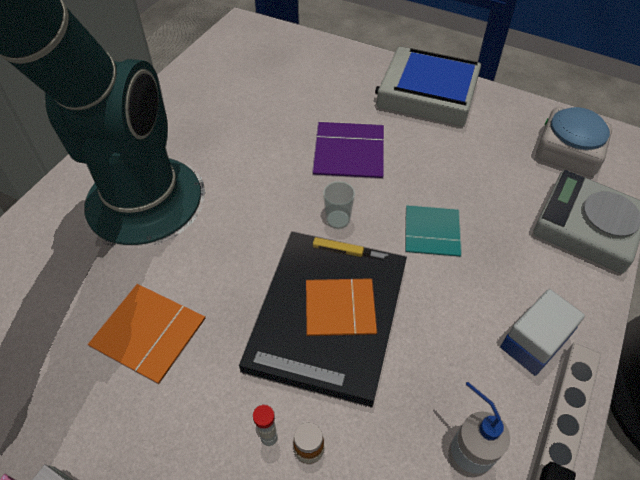

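View pics/top0.png

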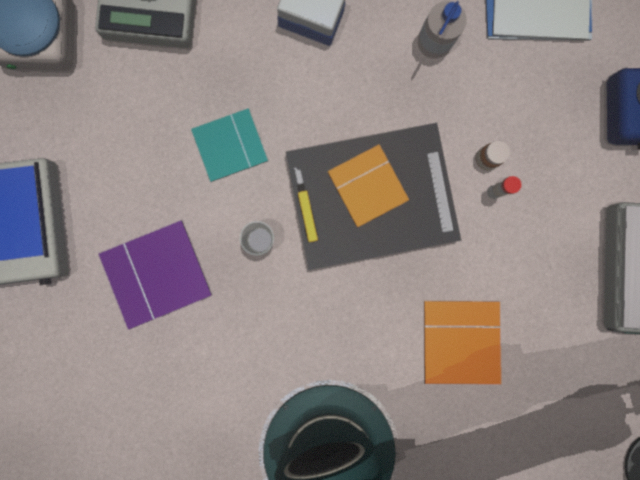

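The scene and top views both show the amber sheet on the slab: centre about (370,185) in top, with its line at (337,188)–(388,161). The far edge runs (287,152)–(437,124). The cutter is on the left at (307,205) and the rule on the right at (440,190). The larger orange sheet on the bench is the decoy.

```bash
cat > h.py <<'E'
from cell import ctrl
import cv2, numpy as np
def cast(n,px,z):
    m=ctrl.camera_model(n);K,D,T=m["camera_matrix"],m["D"],m["extrinsics"]
    u=cv2.undistortPoints(np.float64(px).reshape(-1,1,2),K,D)[:,0]
    R,t=T[:3,:3],T[:3,3]; d=np.c_[u,np.ones(len(u))]@R; c=-R.T@t
    return (c+d*((z-c[2])/d[:,2:]))[:,:2]
def line(p):
    vx,vy,x,y=cv2.fitLine(np.float32(p),cv2.DIST_HUBER,0,1e-4,1e-5).ravel();return np.array([x,y]),np.array([vx,vy])
def big(mask,near=None):
    cs=cv2.findContours(mask,cv2.RETR_EXTERNAL,cv2.CHAIN_APPROX_NONE)[0]
    cs=[c for c in cs if cv2.contourArea(c)>800]
    if near is not None: return min(cs,key=lambda c:np.hypot(*(c.mean(0)[0]-near)))
    return max(cs,key=cv2.contourArea)
SEED={"top":(370,185),"scene":(340,305)}
def edge_pts(n,img,a,b,k=60):
    """subpixel max-gradient points across world edge a->b (z=.04)"""
    pass
def sheet(n,img,seed=None):
    hsv=cv2.cvtColor(img,cv2.COLOR_BGR2HSV)
    o=cv2.inRange(hsv,(5,130,80),(19,255,255))
    o=cv2.morphologyEx(o,cv2.MORPH_CLOSE,np.ones((5,5),np.uint8))
    c=big(o,seed or SEED[n]); r=cv2.minAreaRect(c)
    box=cv2.boxPoints(r)
    m=np.zeros(o.shape,np.uint8); cv2.drawContours(m,[c],-1,255,-1); m=cv2.erode(m,np.ones((5,5),np.uint8))
    w=((m>0)&(hsv[...,1]<190))
    # score line: saturation deficit weighted
    s=hsv[...,1].astype(float); med=np.median(s[m>0]); w=(m>0)&(s<med-50)
    ys,xs=np.nonzero(w)
    return c[:,0].astype(float),box,np.c_[xs,ys].astype(float),(med-s)[w]
E
python3 - <<'E'
from h import *
for n in("top","scene"):
    img=cv2.imread(f"pics/{n}0.png")
    c,box,l,w=sheet(n,img)
    ap=cv2.approxPolyDP(np.int32(c).reshape(-1,1,2),6,True)[:,0]
    P=cast(n,ap,.046);print(n,"sheet corners",ap.tolist(),(P*1e3).round(1).tolist())
    L=cast(n,l,.046);p,d=line(L);s=(L-p)@d
    print("line n",len(l),"ends",((p+d*s.min())*1e3).round(1),((p+d*s.max())*1e3).round(1),"ang",np.degrees(np.arctan2(*d[::-1])).round(2))
    g=cv2.cvtColor(img,cv2.COLOR_BGR2GRAY);dk=cv2.inRange(img.max(2),0,95)
    f=cv2.bitwise_or(dk,0); k=big(f,SEED[n]); h=cv2.convexHull(k)
    ap=cv2.approxPolyDP(h,6,True)[:,0];print("slab",ap.tolist(),(cast(n,ap,.04)*1e3).round(1).tolist())
E
```

```text
top sheet corners [[379, 145], [328, 172], [358, 226], [408, 199]] [[630.6, -96.8], [573.0, 7.7], [462.7, -55.0], [519.6, -157.2]]
line n 118 ends [543.9 -16.5] [ 594.  -108.1] ang -61.33
slab [[436, 124], [459, 239], [309, 269], [287, 152]] [[677.3, -215.4], [439.2, -263.4], [373.5, 44.1], [614.3, 92.7]]
scene sheet corners [[372, 280], [306, 280], [306, 333], [375, 333]] [[581.3, 6.5], [465.0, -52.9], [520.1, -156.4], [634.1, -98.2]]
line n 106 ends [546.  -14.1] [ 598.9 -111.4] ang -61.45
slab [[291, 232], [406, 257], [371, 407], [240, 371]] [[377.6, 43.1], [619.5, 93.5], [685.1, -228.9], [449.2, -275.1]]
```

```bash
cat >> h.py <<'E'
def subedge(ch,a,b,half=5,k=60):
    """px points of the strongest step across segment a-b of one-channel image"""
    a,b=np.float64(a),np.float64(b);d=(b-a)/np.linalg.norm(b-a);nrm=np.array([-d[1],d[0]])
    s=np.arange(-half,half+.01,.25);q=(a+np.linspace(.08,.92,k)[:,None]*(b-a))[:,None]+s[:,None]*nrm
    v=cv2.remap(cv2.GaussianBlur(ch,(0,0),.8).astype(np.float32),q[...,0].astype(np.float32),q[...,1].astype(np.float32),cv2.INTER_CUBIC)
    g=np.abs(np.gradient(v,axis=1)); g=np.where(g>.5*g.max(1,keepdims=True),g,0); return ((g/g.sum(1,keepdims=True))[...,None]*q).sum(1)
def quad(n,ch,px,z):
    Ls=[line(cast(n,subedge(ch,px[i],px[(i+1)%4]),z)) for i in range(4)]
    X=[]
    for i in range(4):
        (p,d),(q,e)=Ls[i-1],Ls[i]; X.append(p+d*np.linalg.solve(np.c_[d,-e],q-p)[0])
    return np.array(X),Ls
def measure(img,slabpx=((436,124),(459,239),(309,269),(287,152)),seed=None):
    n="top";g=img.max(2)
    S,_=quad(n,g,slabpx,.04)
    u=S[0]+S[3]-S[1]-S[2];v=S[3]+S[2]-S[0]-S[1]   # slab x, y
    y=np.array([-v[1]*-1,v[0]*-1]);y/=np.linalg.norm(y)  # x axis normal to long edges
    e=(S[0]+S[3])/2
    c,box,l,w=sheet(n,img,seed)
    L=cast(n,l,.046);p,d=line(L);d=d*np.sign(d[1])
    A=np.array([y,[-y[1],y[0]]])
    return dict(S=S,edge=e,A=A,line=(p,d),yaw=np.degrees(np.arctan2(y[1],y[0])),img=img,l=l,L=L,c=c)
E
python3 - <<'E'
from h import *
img=cv2.imread("pics/top0.png");m=measure(img);A,e=m["A"],m["edge"]
S=m["S"];print("slab",(S*1e3).round(1).tolist(),[np.linalg.norm(S[i]-S[i-1]).round(4) for i in range(4)],"yaw",m["yaw"],"edge",e)
print("line in edge frame mm",((m["line"][0]-e)@A.T*1e3).round(2),"ang",np.degrees(np.arctan2(*(A@m["line"][1])[::-1]))-90)
ap=cv2.approxPolyDP(np.int32(m["c"]).reshape(-1,1,2),6,True)[:,0]
Q,_=quad("top",img[...,2],ap,.046);print("sheet",((Q-e)@A.T*1e3).round(1).tolist(),[np.linalg.norm(Q[i]-Q[i-1]).round(4) for i in range(4)])
s=ctrl.read_state();R=cv2.Rodrigues(s["tool_rot"])[0];print(R.round(4).tolist())
yaw=np.arctan2(R[1,0],R[0,0]);c,sn=A[0]
Rt=np.c_[[c,sn,0],[sn,-c,0],[0,0,-1]]
print("turn deg",np.degrees(cv2.Rodrigues(R.T@Rt)[0]).ravel().round(2))
t=np.r_[e+np.array([-.200,-.005])@A,.150]
print("target",t,"shift mm",(R.T@(t-s["eef_pos"])*1e3).round(1))
E
```

```text
slab [[680.2999877929688, -212.3000030517578], [432.8999938964844, -262.3999938964844], [369.79998779296875, 43.0], [617.2999877929688, 92.30000305175781]] [np.float32(0.311), np.float32(0.2525), np.float32(0.3119), np.float32(0.2523)] yaw 11.68372 edge [ 0.64880353 -0.05998517]
line in edge frame mm [-78.68  14.02] ang 16.984879
sheet [[-22.5, -32.900001525878906], [-57.5, 82.80000305175781], [-182.6999969482422, 44.900001525878906], [-147.6999969482422, -70.5999984741211]] [np.float32(0.1307), np.float32(0.1209), np.float32(0.1308), np.float32(0.1207)]
[[0.9723, 0.2336, -0.0003], [0.2336, -0.9723, 0.001], [-0.0001, -0.0011, -1.0]]
turn deg [-0.06  0.01  1.83]
target [ 0.45395999 -0.10538339  0.15      ] shift mm [ 416.8 -416.1   55.3]
```

Emit:
servo_tool:
  steps:
    - [21,-21,0,0,0,0]
    - [42,-42,0,0,0,0.2]
    - [63,-63,0,0,0,0.4]
    - [84,-84,0,0,0,0.6]
    - [105,-105,0,0,0,0.8]
    - [126,-126,0,0,0,1]
    - [147,-147,0,0,0,1.2]
    - [168,-168,0,0,0,1.4]
    - [189,-189,0,0,0,1.6]
    - [210,-210,0,0,0,1.8]
    - [233,-233,5,0,0,1.8]
    - [256,-256,10,0,0,1.8]
    - [279,-279,15,0,0,1.8]
    - [302,-302,20,0,0,1.8]
    - [325,-325,25,0,0,1.8]
    - [348,-348,30,0,0,1.8]
    - [371,-371,40,0,0,1.8]
    - [394,-394,50,0,0,1.8]
    - [417,-416,55,0,0,1.8]
    - [417,-416,55,0,0,1.8]
  hand: 53

```text
time: 2.1
eef_pos: [0.4555, -0.1022, 0.1498]
tool_rot: [-3.123, -0.328, 0.001]
contact_force: [0.3, -0.3, -0.1]
finger_gap: 0.531
grip_force: 0.0
```

```bash
python3 - <<'E'
from h import *
img=cv2.imread("pics/top0.png")
cv2.imwrite("pics/crop1.png",cv2.resize(img[110:280,275:475],None,fx=3.5,fy=3.5,interpolation=cv2.INTER_NEAREST))
for a,b in (((436,124),(459,239)),((309,269),(287,152)),((287,152),(436,124)),((459,239),(309,269))):
    p=subedge(img.max(2),a,b);print(p[[0,20,40,59]].round(1).tolist())
E
```

```text
[[438.9, 133.0], [443.4, 166.1], [449.7, 198.9], [458.8, 229.5]]
[[304.6, 260.1], [302.8, 226.0], [294.0, 193.1], [285.5, 162.0]]
[[298.6, 148.2], [341.1, 140.2], [383.5, 132.2], [423.8, 124.6]]
[[447.6, 244.3], [404.8, 252.5], [361.9, 260.3], [321.4, 268.8]]
```

View pics/crop1.png

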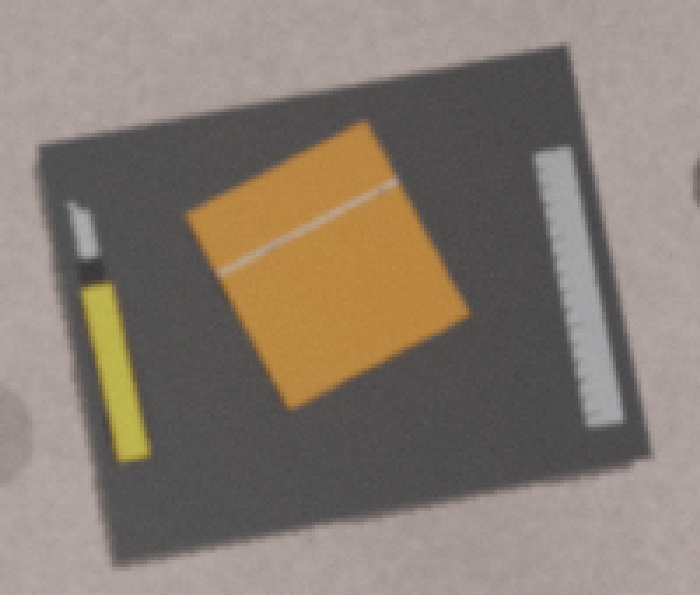

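The crop confirms a crisp far edge at the top. The sheet is clear of the cutter (left) and rule (right). Next I lower the fingers behind the sheet.

Emit:
servo_tool:
  steps:
    - [0,0,20,0,0,0.2]
    - [0,0,45,0,0,0.2]
    - [0,0,70,0,0,0.2]
    - [0,0,90,0,0,0.2]
    - [0,0,100,0,0,0.2]
    - [0,0,105,0,0,0.2]
    - [0,0,107,0,0,0.2]
    - [0,0,107,0,0,0.2]
    - [0,0,107,0,0,0.2]

```text
time: 3.0
eef_pos: [0.4547, -0.1059, 0.0441]
tool_rot: [3.125, 0.315, 0.001]
contact_force: [0.1, 0.2, 0.5]
finger_gap: 0.528
grip_force: 0.0
```

```bash
cat >> h.py <<'E'
def report(img,seed=None):
    m=measure(img,seed=seed);e=m["edge"]
    p,d=line(cast("top",subedge(img.max(2),(436.4,122.8),(286.6,150.8),k=120),.04));d=d*np.sign(d[1])
    A=np.array([[d[1],-d[0]],d]); e=p+d*((e-p)@d)
    lp,ld=m["line"];f=A@ld;L=(m["L"]-e)@A.T*1e3
    print("slab yaw",np.degrees(np.arctan2(-d[0],d[1])).round(2),"line x,y",((lp-e)@A.T*1e3).round(2),"ang",(np.degrees(np.arctan2(f[1],f[0]))-90).round(2),"line y range",L[:,1].min().round(1),L[:,1].max().round(1),"n",len(L))
    s=ctrl.read_state();R=cv2.Rodrigues(s["tool_rot"])[0]
    print("tcp in edge frame",(A@(s["eef_pos"][:2]-e)*1e3).round(1),"z",s["eef_pos"][2].round(4),"tool yaw",np.degrees(np.arctan2(R[1,0],R[0,0])).round(2),"F",s["contact_force"].round(1),"t",s["time"])
    return m,A,e
E
python3 - <<'E'
from h import *
report(cv2.imread("pics/top0.png"))
cv2.imwrite("pics/scene1.png",ctrl.get_image("scene"))
E
```

```text
slab yaw 11.75 line x,y [-78.7   14.11] ang 16.92 line y range -35.5 63.5 n 118
tcp in edge frame [-199.4   -5.5] z 0.0441 tool yaw 11.51 F [0.1 0.2 0.5] t 3.0
```

View pics/scene1.png

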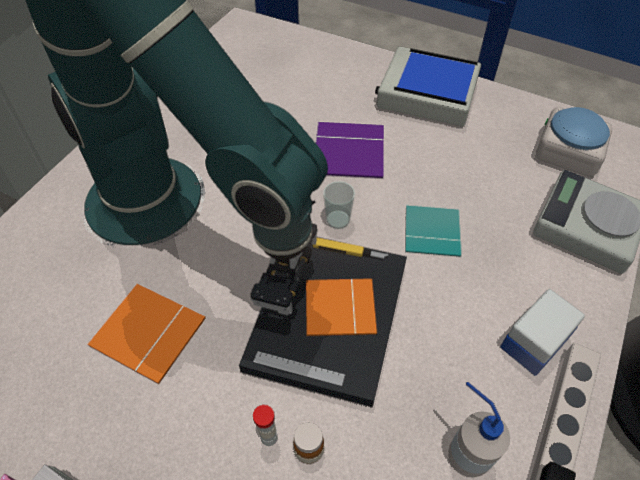

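The fingers are down behind the sheet's rear edge around (285,310), clear of everything else. I'll go 2 mm lower and start the first push.

Emit:
servo_tool:
  steps:
    - [0,0,1.8,0,0,-0.2]
    - [0,0,1.8,0,0,-0.2]
    - [5,0,1.8,0,0,-0.2]
    - [10,0,1.8,0,0,-0.2]
    - [15,0,1.8,0,0,-0.2]
    - [20,0,1.8,0,0,-0.2]
    - [25,0,1.8,0,0,-0.2]
    - [30,0,1.8,0,0,-0.2]
    - [35,0,1.8,0,0,-0.2]
    - [40,0,1.8,0,0,-0.2]
    - [44,0,1.8,0,0,-0.2]
    - [48,0,1.8,0,0,-0.2]
    - [51,0,1.8,0,0,-0.2]
    - [53,0,1.8,0,0,-0.2]
    - [55,0,1.8,0,0,-0.2]
    - [55,0,1.8,0,0,-0.2]

```text
time: 4.65
eef_pos: [0.5084, -0.0948, 0.0417]
tool_rot: [-3.125, -0.32, -0.0]
contact_force: [-0.4, 0.3, -0.0]
finger_gap: 0.526
grip_force: 0.1
```

```bash
python3 - <<'E'
from h import *
img=ctrl.get_image("top");cv2.imwrite("pics/top2.png",img)
report(img,(365,165))
E
```

```text
slab yaw 11.76 line x,y [-46.45  31.66] ang 11.8 line y range 4.9 57.8 n 59
tcp in edge frame [-144.7   -2.7] z 0.0417 tool yaw 11.71 F [-0.   1.4  0.1] t 4.7
```

View pics/top2.png

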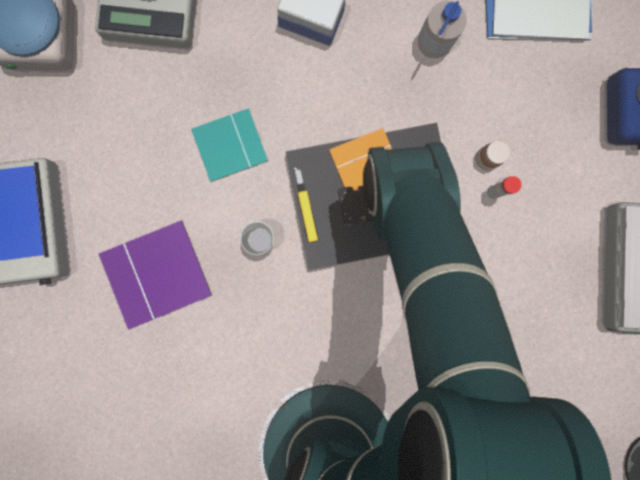

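Rotation is slower than hoped: 5° over about 37 mm of travel. I'll back off, shut the fingers and push near the left rear corner to get more leverage.

Emit:
servo_tool:
  steps:
    - [-6,0,0,0,0,0]
    - [-12,0,0,0,0,0]
    - [-12,-5,0,0,0,0]
    - [-12,-12,0,0,0,0]
    - [-12,-20,0,0,0,0]
    - [-12,-27,0,0,0,0]
    - [-12,-32,0,0,0,0]
    - [-12,-32,0,0,0,0]
    - [-12,-32,0,0,0,0]
  hand: 0

```text
time: 5.6
eef_pos: [0.49, -0.0659, 0.0417]
tool_rot: [3.125, 0.321, -0.0]
contact_force: [0.2, -0.4, 1.1]
finger_gap: 0.002
grip_force: 0.0
```

Emit:
servo_tool:
  steps:
    - [4,0,0,0,0,0]
    - [8,0,0,0,0,0]
    - [11,-1,0,0,0,0]
    - [14,-2,0,0,0,0]
    - [17,-3,0,0,0,0]
    - [20,-4,0,0,0,0]
    - [23,-5,0,0,0,0]
    - [26,-6,0,0,0,0]
    - [29,-7,0,0,0,0]
    - [32,-8,0,0,0,0]
    - [34,-9,0,0,0,0]
    - [36,-9,0,0,0,0]
    - [38,-9,0,0,0,0]
    - [38,-9,0,0,0,0]

```text
time: 7.0
eef_pos: [0.5256, -0.0494, 0.0417]
tool_rot: [-3.125, -0.321, -0.0]
contact_force: [-0.6, 0.1, 0.0]
finger_gap: 0.006
grip_force: 0.0
```

```bash
python3 - <<'E'
from h import *
img=ctrl.get_image("top");cv2.imwrite("pics/top3.png",img)
report(img,(365,150))
E
```

```text
Traceback (most recent call last):
  File "h.py", line 54, in report
    m=measure(img,seed=seed);e=m["edge"]
  File "h.py", line 49, in measure
    c,box,l,w=sheet(n,img,seed)
              ~~~~~^^^^^^^^^^^^
  File "h.py", line 23, in sheet
    c=big(o,seed or SEED[n]); r=cv2.minAreaRect(c)
  File "h.py", line 13, in big
    if near is not None: return min(cs,key=lambda c:np.hypot(*(c.mean(0)[0]-near)))
                                ~~~^^^^^^^^^^^^^^^^^^^^^^^^^^^^^^^^^^^^^^^^^^^^^^^^
ValueError: min() iterable argument is empty
```

View pics/top3.png

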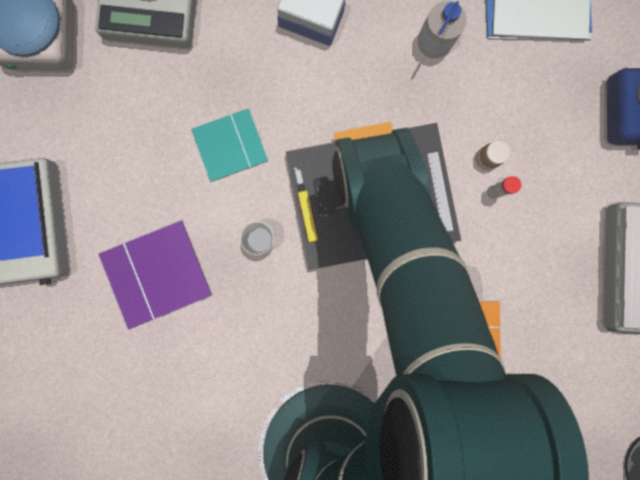

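Top view: the overhanging front strip of the sheet, (335,133)–(392,123), is nearly parallel to the slab edge. The arm hides the rest, so I'll measure with the scene view and the visible front edge.

```bash
python3 - <<'E'
from h import *
im0=cv2.imread("pics/top0.png");_,A,e=report(im0)
t=cv2.imread("pics/top3.png")
P=(cast("top",subedge(t[...,2],(335,132),(391,123),half=3),.046)-e)@A.T*1e3
p,d=line(P);print("top front edge",p.round(1),"ang",np.degrees(np.arctan(-d[0]/d[1])).round(2))
s=ctrl.get_image("scene");cv2.imwrite("pics/scene3.png",s)
for nm in("scene0","scene3"):
    im=cv2.imread(f"pics/{nm}.png");c,b,l,w=sheet("scene",im,(360,300))
    L=(cast("scene",l,.046)-e)@A.T*1e3;p,d=line(L);print(nm,"line",p.round(1),"ang",np.degrees(np.arctan(-d[0]/d[1])).round(2),L[:,1].min().round(1),L[:,1].max().round(1))
E
```

```text
slab yaw 11.75 line x,y [-78.7   14.11] ang 16.92 line y range -35.5 63.5 n 118
tcp in edge frame [-118.6   35.5] z 0.0417 tool yaw 11.71 F [ 0.9 -0.5 -0.1] t 7.05
top front edge [19.5 -7. ] ang 0.42
scene0 line [-74.9  11.4] ang 16.77 -40.6 66.1
scene3 line [-17.6  -8.2] ang 0.27 -62.9 49.8
```

View pics/scene3.png

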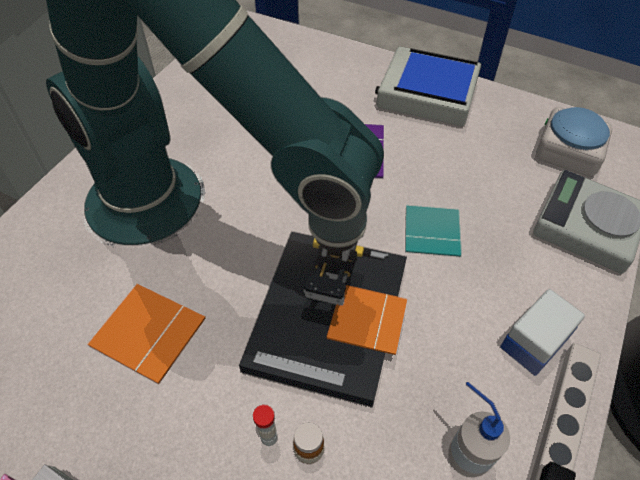

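The scene view agrees: line about 20.5 mm short and within 0.4° of square, sheet centre y ≈ -8. Now a two-finger, wide, square push to about 3 mm short, then I'll clear the arm and look.

Emit:
servo_tool:
  steps:
    - [-6,0,0,0,0,0]
    - [-12,0,0,0,0,0]
    - [-12,8,0,0,0,0]
    - [-12,18,0,0,0,0]
    - [-12,28,0,0,0,0]
    - [-12,37,0,0,0,0]
    - [-12,43,0,0,0,0]
    - [-12,43,0,0,0,0]
    - [-12,43,0,0,0,0]
    - [-12,43,0,0,0,0]
    - [-12,43,0,0,0,0]
  hand: 85

```text
time: 8.2
eef_pos: [0.5223, -0.0935, 0.0417]
tool_rot: [-3.125, -0.321, 0.0]
contact_force: [0.4, 0.0, -0.3]
finger_gap: 0.846
grip_force: 0.0
```

Emit:
servo_tool:
  steps:
    - [4,0,0,0,0,0]
    - [8,0,0,0,0,0]
    - [11,0,0,0,0,0]
    - [14,0,0,0,0,0]
    - [17,0,0,0,0,0]
    - [20,0,0,0,0,0]
    - [23,0,0,0,0,0]
    - [26,0,0,0,0,0]
    - [28,0,0,0,0,0]
    - [29,0,0,0,0,0]
    - [29,0,0,0,0,0]
    - [29,0,0,0,0,0]

```text
time: 9.4
eef_pos: [0.5508, -0.088, 0.0417]
tool_rot: [-3.125, -0.32, -0.0]
contact_force: [0.1, 0.1, 1.4]
finger_gap: 0.848
grip_force: 0.0
```

```bash
cat > chk.py <<'E'
from h import *
import sys
k=sys.argv[1]
_,A,e=report(cv2.imread("pics/top0.png"))
t=ctrl.get_image("top");s=ctrl.get_image("scene");cv2.imwrite(f"pics/top{k}.png",t);cv2.imwrite(f"pics/scene{k}.png",s)
for n,im,sd in(("top",t,(365,140)),("scene",s,(380,320))):
  try:
    c,b,l,w=sheet(n,im,sd);L=(cast(n,l,.046)-e)@A.T*1e3;C=(cast(n,c,.046)-e)@A.T*1e3
    p,d=line(L);f=C[C[:,0]>C[:,0].max()-4][:,0]
    print(n,"line",p.round(1),"ang",np.degrees(np.arctan(-d[0]/d[1])).round(2),L[:,1].min().round(1),L[:,1].max().round(1),"front x",np.median(f).round(1),"y range",C[:,1].min().round(1),C[:,1].max().round(1))
  except Exception as x: print(n,x)
E
python3 chk.py 4
```

```text
slab yaw 11.75 line x,y [-78.7   14.11] ang 16.92 line y range -35.5 63.5 n 118
tcp in edge frame [-101.7   -7.5] z 0.0417 tool yaw 11.71 F [0.1 0.1 1.4] t 9.4
top line [-4.2 28.7] ang -0.13 9.4 47.9 front x 32.9 y range -64.0 54.0
scene line [-1.1 -8.5] ang -0.18 -63.0 47.7 front x 37.6 y range -68.6 55.2
```

Emit:
servo_tool:
  steps:
    - [1,0,0,0,0,0]
    - [2,0,0,0,0,0]
    - [3,0,0,0,0,0]
    - [3,0,0,0,0,0]
    - [3,0,0,0,0,0]
    - [-4,0,0,0,0,0]
    - [-12,0,0,0,0,0]
    - [-20,0,-10,0,0,0]
    - [-28,0,-30,0,0,0]
    - [-45,10,-60,0,0,0]
    - [-60,40,-90,0,0,0]
    - [-70,80,-110,0,0,0]
    - [-80,120,-120,0,0,0]
    - [-90,160,-120,0,0,0]
    - [-100,200,-120,0,0,0]
    - [-110,240,-120,0,0,0]
    - [-110,260,-120,0,0,0]
    - [-110,260,-120,0,0,0]

```text
time: 11.3
eef_pos: [0.4945, -0.3678, 0.162]
tool_rot: [3.125, 0.314, -0.0]
contact_force: [0.7, 0.1, -1.1]
finger_gap: 0.849
grip_force: 0.0
```

```bash
python3 chk.py 5; python3 - <<'E'
from h import *
t=cv2.imread("pics/top5.png");cv2.imwrite("pics/crop5.png",cv2.resize(t[100:280,270:480],None,fx=3.3,fy=3.3,interpolation=cv2.INTER_NEAREST))
E
```

```text
slab yaw 11.75 line x,y [-78.7   14.11] ang 16.92 line y range -35.5 63.5 n 118
tcp in edge frame [-213.8 -270. ] z 0.162 tool yaw 11.49 F [ 0.7  0.1 -1.1] t 11.3
top line [-1.3 -4.9] ang -0.23 -58.2 47.1 front x 36.1 y range -65.9 55.1
scene line [  1.6 -10.6] ang -0.22 -63.5 46.0 front x 40.5 y range -68.6 55.4
```

View pics/crop5.png

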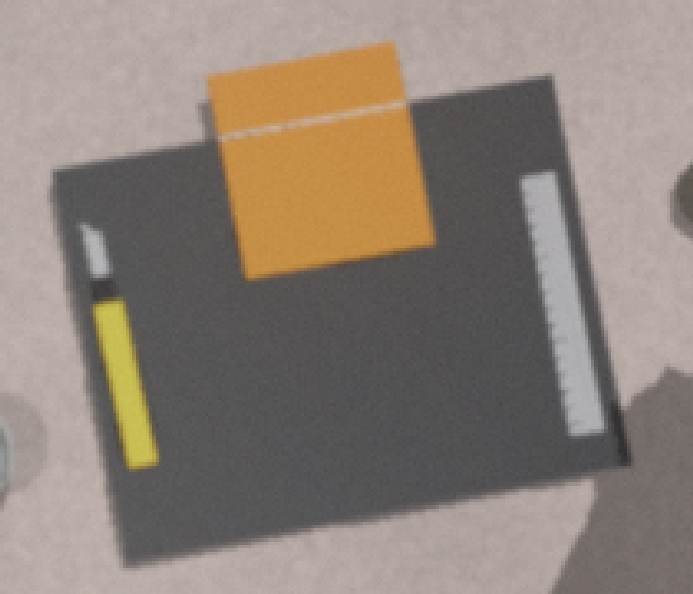

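The top crop shows the line at (220,137)–(405,103), essentially on the far edge and parallel to it, with the cutter and rule undisturbed. One finer measurement to settle the last millimetre.

```bash
cat > fine.py <<'E'
from h import *
def fine(t):
    g=t.max(2)
    far0=cv2.imread("pics/top0.png").max(2)
    p,d=line(cast("top",subedge(far0,(436.4,122.8),(286.6,150.8),k=120),.04));d=d*np.sign(d[1]);A=np.array([[d[1],-d[0]],d]);e=p
    near=(cast("top",subedge(far0,(447.6,244.3),(321.4,268.8),k=120),.04)-e)@A.T*1e3
    c,b,l,w=sheet("top",t,(365,150));L=(cast("top",l,.046)-e)@A.T*1e3
    pl,dl=line(L);wx=np.average(L[:,0],weights=w)
    q=cv2.approxPolyDP(np.int32(c).reshape(-1,1,2),6,True)[:,0]
    Q,_=quad("top",t[...,2]if 0 else cv2.cvtColor(t,cv2.COLOR_BGR2HSV)[...,1],q,.046);Q=(Q-e)@A.T*1e3
    x=np.sort(Q[:,0]);f,r=x[2:].mean(),x[:2].mean();cen=(f+r)/2
    print("near",near[:,0].mean().round(2),"line",pl[0].round(2),"w",wx.round(2),"front",f.round(2),"rear",r.round(2),"len",(f-r).round(2),"line via centre",(cen+25).round(2),"ang",np.degrees(np.arctan(-dl[0]/dl[1])).round(2),"front/rear ang",[np.degrees(np.arctan2(*(lambda v:(-v[0],v[1]))(s[np.argmax(s[:,1])]-s[np.argmin(s[:,1])]))).round(2) for s in(Q[Q[:,0]>0],Q[Q[:,0]<0])])
E
python3 - <<'E'
from fine import *
fine(np.mean([ctrl.get_image("top").astype(float) for _ in range(6)],0).astype(np.uint8))
E
```

```text
near -252.32 line -1.37 w -1.35 front 38.5 rear -93.3 len 131.8 line via centre -2.4 ang -0.11 front/rear ang [np.float32(-0.05), np.float32(-0.25)]
```

It's short by about 1 mm (camera -0.9 to -1.4, fingertip geometry about -0.7). I'll return behind the sheet and push 1 mm further.

Emit:
servo_tool:
  steps:
    - [10,-20,0,0,0,0]
    - [20,-55,0,0,0,0]
    - [30,-90,0,0,0,0]
    - [40,-125,0,0,0,0]
    - [50,-160,10,0,0,0]
    - [60,-195,30,0,0,0]
    - [70,-225,55,0,0,0]
    - [80,-250,80,0,0,0]
    - [85,-260,100,0,0,0]
    - [88,-260,112,0,0,0]
    - [90,-260,119,0,0,0]
    - [95,-260,120,0,0,0]
    - [100,-260,120,0,0,0]
    - [100,-260,120,0,0,0]
    - [100,-260,120,0,0,0]
    - [100,-260,120,0,0,0]

```text
time: 13.3
eef_pos: [0.5409, -0.0903, 0.042]
tool_rot: [3.125, 0.32, 0.001]
contact_force: [-0.5, 0.5, 0.6]
finger_gap: 0.849
grip_force: 0.0
```

```bash
python3 - <<'E'
from h import *
report(cv2.imread("pics/top0.png"))
E
```

```text
slab yaw 11.75 line x,y [-78.7   14.11] ang 16.92 line y range -35.5 63.5 n 118
tcp in edge frame [-111.8   -7.7] z 0.042 tool yaw 11.69 F [-0.5  0.5  0.6] t 13.3
```

Emit:
servo_tool:
  steps:
    - [4,0,0,0,0,-0.1]
    - [8,0,0,0,0,-0.1]
    - [11,0,0,0,0,-0.1]
    - [12.5,0,0,0,0,-0.1]
    - [13.3,0,0,0,0,-0.1]
    - [13.8,0,0,0,0,-0.1]
    - [14,0,0,0,0,-0.1]
    - [14.1,0,0,0,0,-0.1]
    - [14.1,0,0,0,0,-0.1]
    - [14.1,0,0,0,0,-0.1]

```text
time: 14.3
eef_pos: [0.5547, -0.0872, 0.0416]
tool_rot: [-3.125, -0.323, 0.0]
contact_force: [-0.6, -0.1, -0.4]
finger_gap: 0.847
grip_force: 0.4
```

Emit:
servo_tool:
  steps:
    - [-5,0,0,0,0,0]
    - [-13,0,0,0,0,0]
    - [-20,0,-10,0,0,0]
    - [-28,0,-30,0,0,0]
    - [-45,10,-60,0,0,0]
    - [-60,40,-90,0,0,0]
    - [-70,80,-110,0,0,0]
    - [-80,120,-120,0,0,0]
    - [-90,160,-120,0,0,0]
    - [-100,200,-120,0,0,0]
    - [-110,240,-120,0,0,0]
    - [-110,260,-120,0,0,0]
    - [-110,260,-120,0,0,0]
    - [-110,260,-120,0,0,0]

```text
time: 15.7
eef_pos: [0.5, -0.3636, 0.162]
tool_rot: [-3.124, -0.323, -0.0]
contact_force: [0.0, 0.9, 0.2]
finger_gap: 0.851
grip_force: 0.0
```

```bash
python3 chk.py 6; python3 - <<'E'
from fine import *
t=np.mean([ctrl.get_image("top").astype(float) for _ in range(6)],0).astype(np.uint8);fine(t)
cv2.imwrite("pics/crop6.png",cv2.resize(t[100:160,310:420],None,fx=7,fy=7,interpolation=cv2.INTER_NEAREST))
E
```

```text
slab yaw 11.75 line x,y [-78.7   14.11] ang 16.92 line y range -35.5 63.5 n 118
tcp in edge frame [-207.6 -267. ] z 0.162 tool yaw 11.8 F [0.  0.9 0.2] t 15.7
top line [-0.4 -4.8] ang 0.01 -58.7 49.1 front x 37.0 y range -65.9 54.7
scene line [ 2.6 -9.6] ang -0.15 -63.1 46.5 front x 41.6 y range -68.6 55.2
near -252.32 line -0.39 w -0.39 front 39.47 rear -92.32 len 131.78 line via centre -1.42 ang 0.01 front/rear ang [np.float32(-0.01), np.float32(-0.01)]
```

View pics/crop6.png

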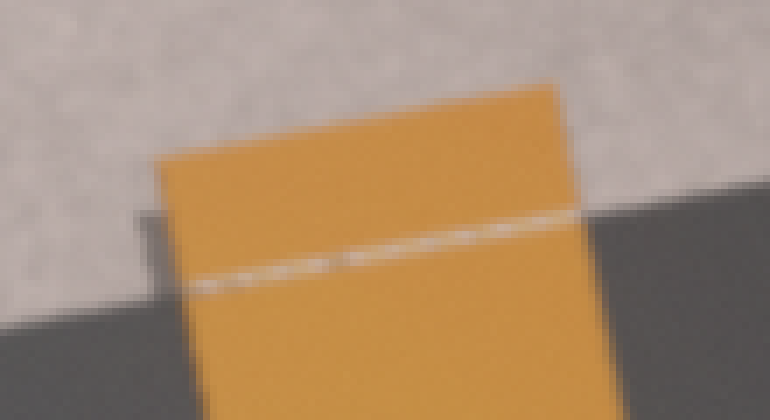

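The crop shows the score line (195,287)–(580,213) running into the slab edge on both sides. It measures about 0.4 mm short and 0.01° off square, with the arm clear. Handing in.

```bash
python3 -c "
from cell import ctrl
print(ctrl.hand_in())"
```

```text
the job is handed in; nothing more can be done
None
```

The job is handed in: the score line lies along the slab's far edge, about 0.4 mm short by camera (good to roughly 1 mm) and within about 0.2° of square, pushed only with the fingertips, bystanders never touched, in about 16 s; no verdict came back.

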